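# Free the swing bucket from its keeper and put it away

## Robot

A 6-joint arm with a two-finger parallel gripper is mounted at the origin on the work surface; the furniture and walls round the work are solid. World frame = base frame: x ahead of the robot, y to its left, z up, the work surface at z = 0. Lengths are in mm, angles in rad, forces in N, time in s.
With the tool pointing down it reaches from about 275 to 1000 mm from the base axis. Payload 8.4 kg.
Tool frame: the origin (TCP) lies between the finger pads; the fingertips stand 22 mm ahead of it and the grasp point (between the pads) lies 3 mm ahead of it (r.nose_length is the z of the fingertips in the tool frame, in mm); z points along the fingers, y is the line along which they close (so a half turn about z gives the same grasp; the last joint's range is limited). The gripper opens to 85 mm and grips with 20 to 120 N. Pads are 22 mm wide; open, the fingers measure 114 mm over their backs; the gripper's body (76 mm by 85 mm) begins 54 mm behind the grasp point. The pads swing forward as they close: fully open they stand 13 mm farther back than shut.
Start: joints at [-1.186, 0.353, 1.633, -0, 1.155, -0.002], TCP at [235.766, -578.829, 253.281] pointing down, gripper open.
Joint ranges: [-2.63, 2.63], [-0.92, 2.1], [0.06, 2.66], [-1.3, 4.44], [0, 2.69], [-3.02, 3.02]. Speed limits (rad/s): [2.22, 2.22, 2.79, 3.14, 3.14, 3.14].

## Interface

Orientations are given as [roll, pitch, yaw] about the fixed x, y, z axes, in that order (R = Rz(yaw) Ry(pitch) Rx(roll)).
In Python, from rig import r gives the robot as it stands.
- The arm moves only by the shell command python3 steer.py 'ROWS' [FORCE]. ROWS is rows parted by semicolons, their numbers by spaces, 1 to 5 of them, each of 7 numbers: a rotation vector rx, ry, rz in rad, then dx, dy, dz in mm, then the opening from 0.0 (shut) to 1.0 (fully open); each row shifts and turns the commanded pose from where the row before left it, along the tool's axes as they then stand; what a row does not reach is not made up. A row lasts 1/12 s, in which the tool goes at most 41.7 mm and 0.125 rad, less where a joint would pass 70% of its speed; a pose out of reach is approached as far as the arm can. The fingers move at their own pace and stop on an object; FORCE is the grip in N (left out, the last holds). Time passes only in rows, so rows that do not move let the fingers close. It prints the time, the measured TCP pose, the force, the opening and the grip force at its end.
- r.sense(): the state, without advancing time (a new reading comes with each control period).
- r.grab_frame(name): name is "side" or "top"; returns the picture (480x640x3 uint8, red, green, blue); there is no depth.
- r.camera_params(name): a dict with "fx", "fy", "cx", "cy" (pixels), "rvec" (rotation vector, rad) and "tvec" (3), from world to camera coordinates, as OpenCV has them. Camera axes: x right, y down, z forward; pixel columns grow to the right and rows downward; lengths in mm; the calibration is good to about 2 mm. A picture is of the moment at which its call begins. camera_params takes no time and is no camera call.
- r.sign_off(): hands the job in; it is judged then, once.
The state is a dict: "clock": time; "qpos": joint angles; "qvel": joint speeds; "joint_efforts": joint torques, N m; "eef_pos": TCP position; "tcp_rot": TCP orientation; "contact_force": force on the tool from outside, world axes, zero at the start; "wrist_torque": the same for the moment, N m; "opening": opening from 0.0 (shut) to 1.0 (fully open); "grasp_force": force on a finger pad.
Only numpy, scipy, OpenCV 4.12 (cv2) and the standard library are available. Lean on these libraries where they do the work, as an engineer would, in place of code of your own. Each camera call takes 0.05 s, during which the arm holds its last target. There are 200 camera calls.

## Task

Unlock the swing bucket: push the knob on the grey stand down and, while it is down, turn it clockwise to its other stop, then let it spring back up so that it latches there. Lift the bucket straight up out of the fork without letting it swing, and stand it upright on the bare bench and let go; then take it by the other pair of sides, the two with the pins, and lower it gently between the walls of the white stall until it stands fully down on the stall's floor. Leave the knob latched at its open stop, and do not disturb the box, the beaker or the dish.

Things in the scene. Friction and masses are not known exactly. Their poses are not given: they have to be found in the camera images.
- bucket_stand: Fixed grey stand, base plate 110 x 270 x 10 mm. Origin on the bench, within 5 mm of the plate's middle; y runs along the plate from the knob end to the fork end, z up. Fork at y = +60 mm: two steel uprights (44 mm wide in x, 8 mm thick, inner faces 74 mm apart in y), tops at z = 138 mm, each with a 13 mm wide slot, open at the top, floor at z = 90 mm. Knob column at y = -70 mm.
- fork (a point): Point midway between the fork's two slots, 95 mm above the bench, where the bucket's pin axis lies while it hangs. Axes as the stand.
- knob_grip (a point): Middle of the knob's black bar grip, on its vertical axis, 143 mm above the bench when up. Bar 64 mm long (this point's y), 16 wide (x), 30 high (15 either way), on a round skirt of 80 mm diameter: fingertips may push on it. Turns with the knob. A flat steel tongue 24 mm wide sticks out of the skirt along +y to 81 mm from the axis; locked, it lies over one bucket pin.
- knob (a joint): Turn of the knob, rad: about 0 = locked (tongue over the bucket's pin), growing clockwise seen from above, 1.05 (60 degrees) = open; stops at -0.04 and 1.09. Pins in a slotted sleeve block the turn unless the knob is down at least 7 mm; down, it turns easily. Let go at either end, it springs up and is latched (play about 0.05 rad).
- push (a joint): How far the knob is pushed down, m: 0 = up, 0.010 = fully down. A spring resists with about 6 N at the start and 11 N fully down.
- bucket: Loose square aluminium bucket, 56 x 56 x 110 mm, 0.3 to 0.65 kg, grey insert to 8 mm below the rim. Origin: centre of its flat underside, z up. Two 10 mm pins stick out of the +y and -y sides, 65 mm above the underside, to 62 mm from the middle. It hangs by them in the fork, free to swing about y, underside 30 mm above the bench. There only its x sides can be grasped; it lifts out after 48 mm.
- bucket_rim (a point): Middle of the bucket's mouth, level with the rim, 110 mm above its underside; axes as the bucket. Set down on the bench, the bucket stands upright by itself, and its y sides (56 mm apart) can be grasped above the pins: the pins' tops are 40 mm below the rim.
- stall: Fixed white stall. Origin on the bench, middle of its base plate, 110 (x) x 100 (y) x 12 mm. Two walls 60 mm long in y stand at its +x and -x sides, inner faces 64 mm apart, with flared lips up to 115 mm above the bench; the y ends are open but for two kerbs 6 mm high on the floor, 66 mm apart. The standing bucket's rim is 7 mm above the lips: fingers fit only on its y sides.
- stall_floor (a point): Middle of the stall's floor, 12 mm above the bench, axes as the stall: the place for the centre of the bucket's underside (held within 4 mm in x, 5 mm in y by walls and kerbs), pin axis along the stall's y, either way round, pins sticking out of the open ends.
- membrane_box: Loose small cardboard box with a lid, 47 x 65 x 28 mm, a bystander. Origin: centre of its underside.
- beaker: Loose clear beaker, 45 mm diameter, 55 mm high, a bystander. Origin: centre of its underside.
- petri_dish: Loose flat round dish, 56 mm diameter, 13 mm high, a bystander. Origin: centre of its underside.

How it is judged (in metres and radians):
On the way, in this order (a step that is already met when the one before it is completed fails the run):
1. the knob is turned to its open stop and has sprung up again, with the bucket still hanging in the fork (value of joint knob above 0.95 rad and value of joint push below 0.002 m and horizontal distance between bucket and fork below 0.015 m and height (world z) of bucket below 0.04 m), for 0.2 s.
2. the bucket stands upright on the bare bench, let go (height (world z) of bucket below 0.005 m and angle between bucket's own z axis and vertical below 0.08 rad and contact force between bucket and the arm below 0.1 N and contact force between bucket and the fingers below 0.1 N and linear speed of bucket below 0.02 m/s), for 0.2 s.
At the end, for the whole second after the job is handed in: The bucket stands upright (within 0.06 rad) and at rest in the stall, its underside within 3 mm of the stall's floor and within 9 mm of its middle, pin axis along the stall's y (within 0.2 rad); the knob is up (within 2 mm) and latched at its open stop (over 0.95 rad) (horizontal distance between bucket and stall_floor below 0.009 m and z of bucket in the frame of stall_floor below 0.003 m and angle between bucket's own z axis and vertical below 0.06 rad and angle between the y axis of bucket and the y axis of stall, either way round below 0.2 rad and linear speed of bucket below 0.01 m/s and value of joint knob above 0.95 rad and value of joint push below 0.002 m); the robot touches nothing.
It fails at once if the bucket swings or is tipped more than 0.35 rad (angle between bucket's own z axis and vertical above 0.35 rad).
It fails at once if the bucket is dropped or rammed into the stall (over 80 N) (contact force between bucket and stall above 80 N).
It fails at once if the box, the beaker or the dish is moved more than 20 mm (distance of any of membrane_box, beaker, petri_dish from where it was at the start of the episode above 0.02 m).
It also fails if it takes over 72 s, if anything falls off the work surface, if the arm or the gripper's body presses on something with over 40 N, if the wrist force passes 120 N, or if a joint passes its speed limit or range.

## Working session

There is one attempt and no reset: what is moved stays moved. The work goes in short steps, Python scripts to look and compute and a shell command to move; the robot and the scene stay as the last step left them, time stands still between calls to the robot, and variables do not carry over. Pictures are saved under pics/ and viewed, at most 10 in all, crops included, and the job is handed in when it is done.

```bash
ls; mkdir -p pics; python3 - <<'E'
from rig import r
import cv2
for n in ("top","side"):
    cv2.imwrite(f"pics/{n}0.png",r.grab_frame(n)[:,:,::-1]); print(n,r.camera_params(n))
print(r.sense())
E
```

```text
pics
rig.py
steer.py
top {'fx': 462.5568513679644, 'fy': 462.5568513679644, 'cx': 318.0104052199869, 'cy': 237.14608700020665, 'rvec': array([ 2.22925113, -2.18002967,  0.04764324]), 'tvec': array([-9.53122129e-02,  5.42574595e+02,  1.03543438e+03])}
side {'fx': 545.388753154908, 'fy': 545.388753154908, 'cx': 314.2473328161157, 'cy': 249.51193274026835, 'rvec': array([ 0.74701082, -2.3683875 ,  1.38635054]), 'tvec': array([478.60644509, 253.79197129, 792.29980524])}
{'clock': 0.1, 'qpos': array([-1.18638094e+00,  3.53627136e-01,  1.63406525e+00, -1.87380814e-05,
        1.15523383e+00, -2.40164831e-03]), 'qvel': array([ 2.20512878e-04, -1.77594033e-05, -1.53630916e-03,  1.78753114e-03,
       -9.86851984e-04,  7.99848148e-04]), 'joint_efforts': array([-4.50663692e-04, -6.06357408e+01, -3.42820430e+01,  3.09365180e-05,
        4.07891785e-03,  1.79150749e-05]), 'eef_pos': array([ 235.61452109, -578.43833926,  252.60426721]), 'tcp_rot': array([-3.14025905e+00,  1.39303679e-05,  3.86824625e-01]), 'contact_force': array([-0.34328819,  1.0566122 ,  0.23032902]), 'wrist_torque': array([-0.0279009 , -0.00552153,  0.00143437]), 'grasp_force': 0.0, 'opening': 0.9973571123454881}
```
View pics/top0.png

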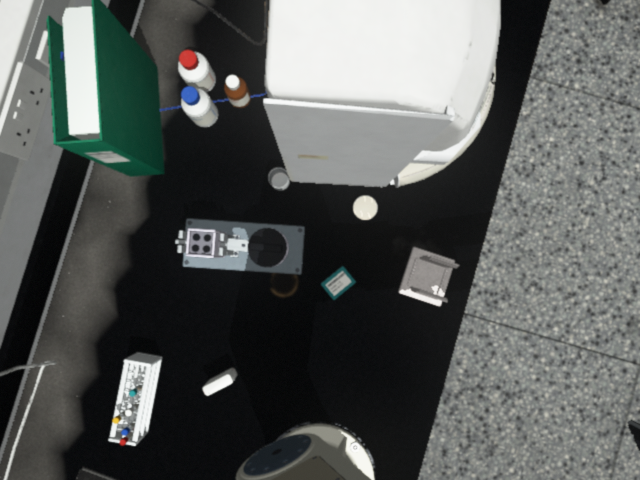

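View pics/side0.png

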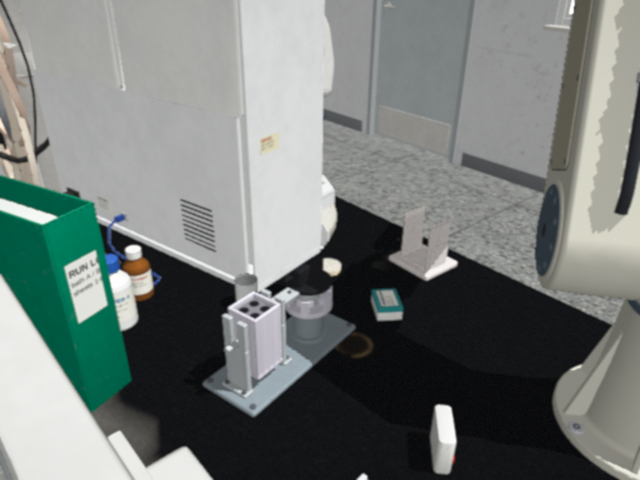

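Top view shows the stand at about (244,247) with the bucket left at (201,243) and the knob at (268,247). The stall is at (428,276), box (338,283), dish (365,207) and beaker (279,179). The side view shows the stand at (280,360) and the stall at (425,255). I'll zoom in next.

```bash
python3 - <<'E'
import cv2,numpy as np
from rig import r
t=cv2.imread("pics/top0.png");s=cv2.imread("pics/side0.png")
def crop(im,x,y,w,h,W,H): return cv2.resize(im[y:y+h,x:x+w],(W,H),interpolation=cv2.INTER_CUBIC)
m=np.zeros((600,800,3),np.uint8)
m[:300,:520]=crop(t,180,205,130,75,520,300)     # x4
m[:300,520:]=crop(t,395,240,70,75,280,300)      # x4
m[300:,:510]=crop(s,195,265,170,100,510,300)
m[300:,510:]=crop(s,380,200,96.6.__int__(),100,290,300)
cv2.imwrite("pics/mos.png",m)
for n in("top","side"):
    p=r.camera_params(n);K=np.array([[p['fx'],0,p['cx']],[0,p['fy'],p['cy']],[0,0,1]])
    R=cv2.Rodrigues(p['rvec'])[0];print(n,"cam pos",-R.T@p['tvec'],cv2.projectPoints(np.array([[0,0,0],[500,0,0],[500,200,0],[235,-578,230.]]),p['rvec'],p['tvec'],K,None)[0].reshape(-1,2).round())
E
```

```text
top cam pos [ 502.64121455   17.00883982 1055.26018423] [[318. 480.]
 [323. 256.]
 [235. 254.]
 [649. 414.]]
side cam pos [ 73.56539807 739.61343795 607.26729696] [[644. 424.]
 [350. 308.]
 [286. 366.]
 [592. 139.]]
```

View pics/mos.png

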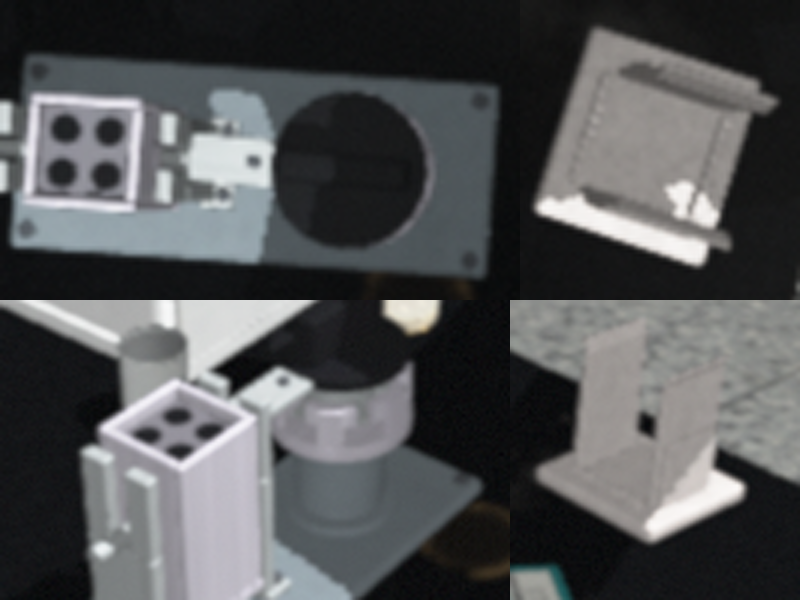

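Mosaic (top panels ×4): stand plate corners are at (25,54), (499,85), (488,277), (11,246). The bucket rim corners are at (30,95), (142,98), (136,211), (24,206), and the skirt disc centre is near (352,170). The stall plate corners are at (595,27), (760,82), (705,266), (537,207), with its walls running along image left-right.

```bash
cat > h.py <<'E'
import cv2,numpy as np
from scipy.optimize import least_squares
from rig import r
def cam(n):
    p=r.camera_params(n);K=np.array([[p['fx'],0,p['cx']],[0,p['fy'],p['cy']],[0,0,1]])
    return p['rvec'],p['tvec'],K
C={n:cam(n) for n in("top","side")}
def proj(n,P): return cv2.projectPoints(np.asarray(P,float).reshape(-1,3),*C[n],None)[0].reshape(-1,2)
def world(q,P): 
    c,s=np.cos(q[2]),np.sin(q[2]);P=np.asarray(P,float)
    return np.c_[q[0]+c*P[:,0]-s*P[:,1],q[1]+s*P[:,0]+c*P[:,1],P[:,2]]
def fit(obs,q0):  # obs: list of (cam, local pts, pixels)
    f=lambda q:np.concatenate([(proj(n,world(q,P))-np.asarray(u)).ravel() for n,P,u in obs])
    s=least_squares(f,q0,loss="soft_l1");print("pose",s.x.round(3),"res",s.fun.round(1));return s.x
def mos(u,x0,y0,k): return (np.asarray(u,float)+.5)/k-.5+[x0,y0]
def unproj(n,uv,z):
    rv,t,K=C[n];R=cv2.Rodrigues(rv)[0];d=R.T@np.linalg.inv(K)@[*uv,1];c=-R.T@t
    return c+d*(z-c[2])/d[2]
E
python3 - <<'E'
from h import *
st=fit([("top",[[55,135,10],[55,-135,10],[-55,-135,10],[-55,135,10]],mos([(25,54),(499,85),(488,277),(11,246)],180,205,4))],[520,170,-.06])
bk=fit([("top",[[28,28,140],[28,-28,140],[-28,-28,140],[-28,28,140]],mos([(30,95),(142,98),(136,211),(24,206)],180,205,4)),
 ("side",[[-28,-28,140],[28,-28,140],[28,28,140],[-28,28,140]],mos([(257,413),(180,380),(99,430),(182,472)],195,165,3))],[520,230,-.06])
print("fork from stand",world(st,[[0,60,95]]),"knob",world(st,[[0,-70,143]]))
for z in(125,135):print("knob skirt",z,unproj("top",mos([(352,170)],180,205,4)[0],z))
sl=fit([("top",[[55,50,12],[55,-50,12],[-55,-50,12],[-55,50,12]],mos([(595,27),(760,82),(705,266),(537,207)],395-130,240,4)),
 ("side",[[-55,50,12],[55,50,12],[-55,-50,12]],mos([(651,532),(537,470),(745,488)],380-170,100,3))],[480,-230,-.2])
print("lips",proj("top",world(sl,[[32,30,115],[32,-30,115],[-32,30,115],[-32,-30,115]])).__sub__([265,240])*4)
E
```

```text
pose [ 5.18798e+02  1.79537e+02 -4.20000e-02] res [-0.2 -0.3  0.5 -0.3  0.1  0.3 -0.3  0.3]
pose [ 5.20846e+02  2.45471e+02 -3.00000e-02] res [-0.3 -0.3 -0.1  0.4 -0.3  0.5 -0.6  0.2  0.9  0.4 -1.6 -1.3 -0.3 -1.
  0.6 -1.1]
fork from stand [[521.31526101 239.4837309   95.        ]] knob [[515.86187075 109.59816382 143.        ]]
knob skirt 125 [515.73699579 113.35611008 125.        ]
knob skirt 135 [515.59622032 112.32040768 135.        ]
pose [ 4.59497e+02 -2.34778e+02 -2.94000e-01] res [-0.4 -0.1  0.5 -0.1 -0.4  0.5 -0.7  1.4 -0.  -0.7 -0.3 -1.3 -0.1 -1.3]
lips [[658.43622694  76.52618799]
 [770.84357546 113.285793  ]
 [620.32921226 196.62425862]
 [733.01087447 233.52838015]]
```

```bash
cat >> h.py <<'E'
def need(x,y,z,yaw):
    s=r.sense();p=s['eef_pos'];w=s['tcp_rot'][2];d=np.array([x,y,z])-p
    print("t",s['clock'].__round__(2),"at",p.round(1),s['tcp_rot'].round(3),"F",s['contact_force'].round(1),"open",round(s['opening'],3),"grip",round(s['grasp_force'],1))
    print("turn tool-z",round((w-yaw+np.pi)%(2*np.pi)-np.pi,3))
    for a,l in((w,"now"),(yaw,"after turn")):
        print(l,(np.array([np.cos(a)*d[0]+np.sin(a)*d[1],np.sin(a)*d[0]-np.cos(a)*d[1],-d[2]])).round(1))
E
R='0 0 -0.114 0 0 0 0.45'
python3 steer.py '0 0 -0.114 0 0 0 0.45; 0 0 -0.114 0 0 0 0.45; 0 0 -0.114 0 0 0 0.45; 0 0 -0.114 0 0 0 0.45; 0 0 -0.114 0 0 0 0.45' 40
python3 steer.py '0 0 -0.114 0 0 0 0.45; 0 0 -0.114 0 0 0 0.45; 0 0 -0.114 0 0 0 0.45; 0 0 -0.114 0 0 0 0.45; 0 0 -0.117 0 0 0 0.45'
python3 steer.py '0 0 0 35 12.6 0 0.45; 0 0 0 35 12.6 0 0.45; 0 0 0 35 12.6 0 0.45; 0 0 0 35 12.6 0 0.45; 0 0 0 35 12.6 0 0.45'
python3 steer.py '0 0 0 35 12.6 0 0.45; 0 0 0 35 12.6 0 0.45; 0 0 0 35 12.6 0 0.45; 0 0 0 35 12.6 0 0.45; 0 0 0 35 12.6 0 0.45'
python3 -c "from h import *;need(516,112.5,200,1.53)"
```

```text
clock: 0.52
eef_pos: [235.7, -578.6, 252.8]
tcp_rot: [-3.141, -0.0, 0.962]
contact_force: [-0.1, -0.0, -0.4]
opening: 0.45
grasp_force: 0.0
clock: 0.93
eef_pos: [235.7, -578.6, 252.8]
tcp_rot: [-3.141, -0.001, 1.535]
contact_force: [0.5, -0.5, 0.2]
opening: 0.448
grasp_force: 0.0
clock: 1.35
eef_pos: [306.0, -404.8, 252.9]
tcp_rot: [-3.141, -0.001, 1.529]
contact_force: [1.6, -0.8, -0.4]
opening: 0.452
grasp_force: 0.0
clock: 1.77
eef_pos: [376.1, -232.5, 253.2]
tcp_rot: [-3.142, -0.0, 1.529]
contact_force: [1.0, -0.4, 0.4]
opening: 0.449
grasp_force: 0.0
t 1.77 at [ 376.1 -232.5  253.2] [-3.142 -0.     1.529] F [ 1.  -0.4  0.4] open 0.449 grip 0.0
turn tool-z -0.001
now [350.5 125.5  53.2]
after turn [350.4 125.7  53.2]
```

```bash
python3 steer.py '0 0 0 35 12.6 0 0.45; 0 0 0 35 12.6 0 0.45; 0 0 0 35 12.6 0 0.45; 0 0 0 35 12.6 0 0.45; 0 0 0 35 12.6 0 0.45' >/dev/null
python3 steer.py '0 0 0 35 12.5 0 0.45; 0 0 0 35 12.5 0 0.45; 0 0 0 35 12.5 0 0.45; 0 0 0 35 12.5 0 0.45; 0 0 0 35 12.5 0 0.45' >/dev/null
python3 steer.py '0 0 0 0 0 25 0.45; 0 0 0 0 0 28 0.45; 0 0 0 0 0 0 0.45; 0 0 0 0 0 0 0.45'
python3 - <<'E'
from h import *
need(516,112.5,152,1.53)
m=np.zeros((480,800,3),np.uint8)
t=r.grab_frame("top")[:,:,::-1];s=r.grab_frame("side")[:,:,::-1]
m[:,:400]=cv2.resize(t[190:310,200:300],(400,480),interpolation=2)
m[:,400:]=cv2.resize(s[220:340,250:350],(400,480),interpolation=2)
cv2.imwrite("pics/knob1.png",m)
E
```

```text
clock: 2.93
eef_pos: [514.5, 110.1, 199.2]
tcp_rot: [-3.138, 0.001, 1.53]
contact_force: [0.5, -0.5, -0.2]
opening: 0.451
grasp_force: 0.0
t 2.93 at [514.5 110.1 199.2] [-3.138e+00  1.000e-03  1.530e+00] F [ 0.5 -0.5 -0.2] open 0.451 grip 0.0
turn tool-z 0.0
now [ 2.5  1.4 47.2]
after turn [ 2.5  1.4 47.2]
```

View pics/knob1.png

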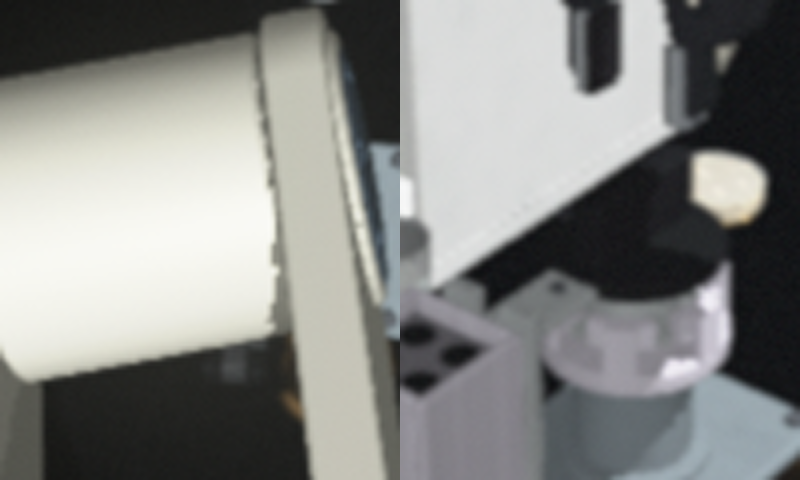

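Fingers (about (590,50) and (685,90) in the right panel) straddle the bar, whose dark block is near (690,200). Descending and gripping the bar.

```bash
python3 steer.py '0 0 0 2.5 1.4 12 0.45; 0 0 0 0 0 18 0.45; 0 0 0 0 0 12 0.45; 0 0 0 0 0 3 0.45; 0 0 0 0 0 0 0.45'
python3 steer.py '0 0 0 0 0 0 0.1; 0 0 0 0 0 0 0; 0 0 0 0 0 0 0; 0 0 0 0 0 0 0; 0 0 0 0 0 0 0' 40
```

```text
clock: 3.45
eef_pos: [517.1, 112.5, 154.9]
tcp_rot: [-3.141, 0.0, 1.529]
contact_force: [0.5, 2.0, -0.3]
opening: 0.451
grasp_force: 0.0
clock: 3.87
eef_pos: [515.7, 112.6, 156.0]
tcp_rot: [-3.139, 0.0, 1.53]
contact_force: [-8.0, 0.2, 6.2]
opening: 0.175
grasp_force: 44.9
```

```bash
python3 steer.py '0 0 0 0 -1.5 3 0; 0 0 0 0 0 3 0; 0 0 0 0 0 3 0; 0 0 0 0 0 0 0; 0 0 0 0 0 0 0'
```

```text
clock: 4.28
eef_pos: [515.5, 112.6, 147.6]
tcp_rot: [-3.141, 0.0, 1.53]
contact_force: [-6.0, -0.9, 10.0]
opening: 0.175
grasp_force: 45.4
```

```bash
python3 steer.py '0 0 0 0 -1 2 0; 0 0 0 0 0 1 0; 0 0 0 0 0 0 0; 0 0 0.1 0 0 0 0; 0 0 0.1 0 0 0 0'
python3 steer.py '0 0 0 0 0 0 0; 0 0 0 0 0 0 0'
```

```text
clock: 4.7
eef_pos: [514.8, 112.6, 146.4]
tcp_rot: [3.141, -0.0, 1.326]
contact_force: [-12.7, -2.8, 30.1]
opening: 0.178
grasp_force: 48.1
clock: 4.87
eef_pos: [514.8, 112.7, 146.4]
tcp_rot: [3.141, -0.0, 1.329]
contact_force: [-10.3, -3.8, 28.3]
opening: 0.176
grasp_force: 47.9
```

```bash
python3 steer.py '0 0 0.1 0 -0.5 -1 0; 0 0 0.1 0 0 0 0; 0 0 0.1 0 0 0 0; 0 0 0.1 0 0 0 0'
python3 -c "from rig import r;print(r.sense()['wrist_torque'])"
python3 steer.py '0 0 0.1 0 0 0 0; 0 0 0.1 0 0 0 0; 0 0 0.1 0 0 0 0; 0 0 0.1 0 0 0 0; 0 0 0 0 0 0 0'
python3 -c "from rig import r;print(r.sense()['wrist_torque'])"
```

```text
clock: 5.2
eef_pos: [513.4, 113.1, 146.5]
tcp_rot: [-3.14, 0.0, 0.925]
contact_force: [-12.8, 1.3, 22.4]
opening: 0.182
grasp_force: 47.0
[0.18487295 2.15501767 0.09112797]
clock: 5.62
eef_pos: [512.4, 114.0, 146.4]
tcp_rot: [-3.138, 0.002, 0.523]
contact_force: [-15.8, 5.8, 24.3]
opening: 0.177
grasp_force: 47.4
[1.00678169 2.71664948 0.01278803]
```

```bash
python3 steer.py '0 0 0.05 0 0 0 0; 0 0 0.03 0 0 0 0; 0 0 0 0 0 0 0'
python3 -c "from rig import r;print(r.sense()['wrist_torque'])"
python3 steer.py '0 0 0 0 0 -4 0; 0 0 0 0 0 -4 0; 0 0 0 0 0 -4 0; 0 0 0 0 0 0 0'
python3 -c "from rig import r;print(r.sense()['wrist_torque'])"
```

```text
clock: 5.87
eef_pos: [512.3, 114.2, 146.5]
tcp_rot: [-3.138, 0.002, 0.447]
contact_force: [-16.4, 7.4, 24.6]
opening: 0.175
grasp_force: 47.4
[1.27993101 2.84409603 0.04908391]
clock: 6.2
eef_pos: [512.1, 114.3, 156.7]
tcp_rot: [-3.138, 0.002, 0.449]
contact_force: [-10.9, 9.5, 5.4]
opening: 0.174
grasp_force: 45.8
[1.58533159 1.88914549 0.02501767]
```

```bash
python3 steer.py '0 0 0 0 0 0 0.45; 0 0 0 0 0 0 0.45; 0 0 0 0 0 0 0.45; 0 0 0 0 0 -10 0.45; 0 0 0 0 0 -30 0.45'
python3 steer.py '0 0 0 0 0 -35 0.45; 0 0 0 -35 0 0 1; 0 0 0 -35 0 0 1; 0 0 0 -35 0 0 1; 0 0 0 0 0 0 1'
python3 - <<'E'
from h import *
need(521,243.5,235,1.53)
m=np.zeros((480,800,3),np.uint8)
t=r.grab_frame("top")[:,:,::-1];s=r.grab_frame("side")[:,:,::-1]
m[:,:400]=cv2.resize(t[190:310,200:300],(400,480),interpolation=2)
m[:,400:]=cv2.resize(s[220:340,250:350],(400,480),interpolation=2)
cv2.imwrite("pics/knob2.png",m)
E
```

```text
clock: 6.62
eef_pos: [512.3, 112.3, 194.2]
tcp_rot: [-3.14, 0.006, 0.45]
contact_force: [-0.1, 0.5, -0.3]
opening: 0.453
grasp_force: 0.0
clock: 7.03
eef_pos: [414.1, 65.2, 231.3]
tcp_rot: [-3.141, 0.004, 0.449]
contact_force: [0.6, 0.5, -0.1]
opening: 0.984
grasp_force: 0.0
t 7.03 at [414.1  65.2 231.3] [-3.141  0.004  0.449] F [ 0.6  0.5 -0.1] open 0.984 grip 0.0
turn tool-z -1.081
now [ 173.7 -114.2   -3.7]
after turn [182.5  99.5  -3.7]
```

View pics/knob2.png

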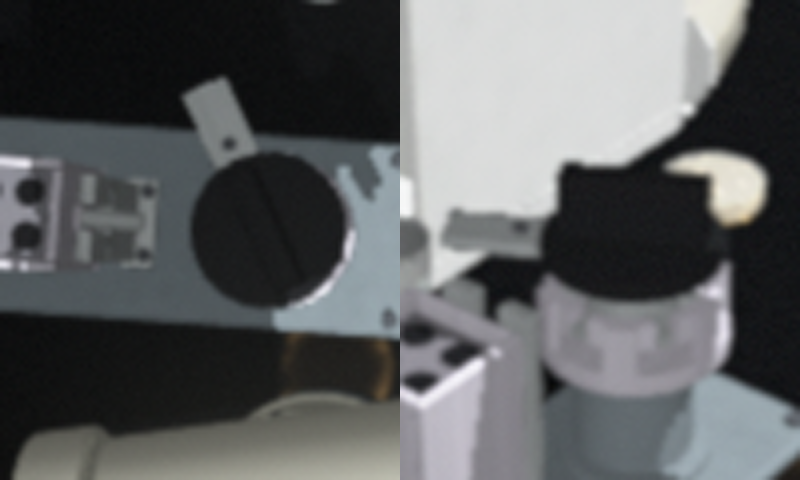

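The knob's tongue now points to (205,85) from the axis at (272,230) in the left panel, about 60° clockwise, so it is clear of the pins. The knob is up. Moving over the bucket.

```bash
python3 steer.py '0 0 -0.108 0 0 0 1; 0 0 -0.108 0 0 0 1; 0 0 -0.108 0 0 0 1; 0 0 -0.108 0 0 0 1; 0 0 -0.108 0 0 0 1' >/dev/null
python3 steer.py '0 0 -0.108 0 0 0 1; 0 0 -0.108 0 0 0 1; 0 0 -0.108 0 0 0 1; 0 0 -0.108 0 0 0 1; 0 0 -0.109 0 0 0 1' >/dev/null
python3 steer.py '0 0 0 30 16.6 0 1; 0 0 0 30 16.6 0 1; 0 0 0 30 16.6 0 1; 0 0 0 30 16.6 0 1; 0 0 0 30 16.6 0 1' >/dev/null
python3 steer.py '0 0 0 30 16.5 0 1; 0 0 0 0 0 0 1; 0 0 0 0 0 0 1'
python3 - <<'E'
from h import *
need(521,243.5,112,1.53)
m=np.zeros((600,800,3),np.uint8)
t=r.grab_frame("top")[:,:,::-1];s=r.grab_frame("side")[:,:,::-1]
m[:,:300]=cv2.resize(t[170:320,170:245],(300,600),interpolation=2)
m[:,300:]=cv2.resize(s[210:390,200:350],(500,600),interpolation=2)
cv2.imwrite("pics/b1.png",m)
E
```

```text
clock: 8.63
eef_pos: [527.9, 245.2, 231.2]
tcp_rot: [3.141, -0.0, 1.533]
contact_force: [0.3, -0.8, 0.8]
opening: 0.994
grasp_force: 0.0
t 8.63 at [527.9 245.2 231.2] [ 3.141 -0.     1.533] F [ 0.3 -0.8  0.8] open 0.994 grip 0.0
turn tool-z 0.003
now [ -2.   -6.8 119.2]
after turn [ -2.   -6.8 119.2]
```

View pics/b1.png

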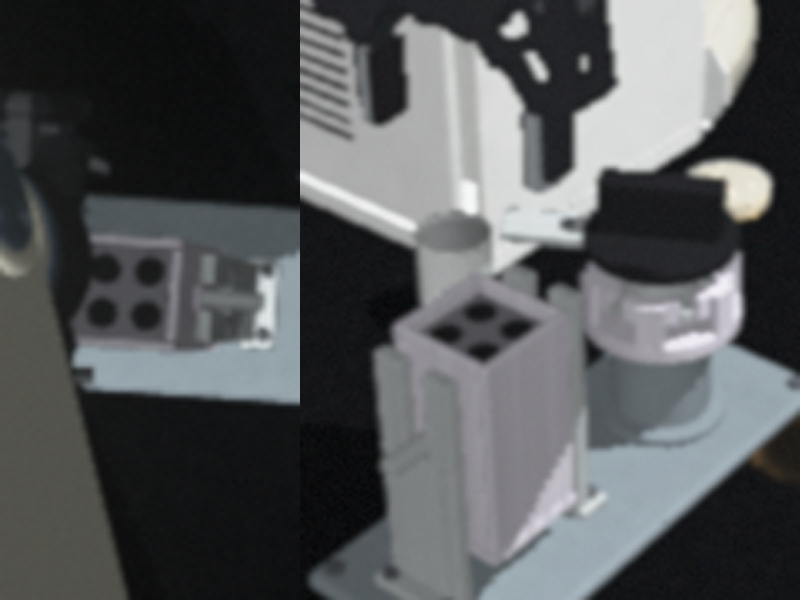

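The bucket hangs upright in the fork with its rim at about (480,320) in the right panel. The open fingers are above it and the knob is clear. Correcting xy, then descending.

```bash
python3 steer.py '0 0 0 -2 -6.8 20 1; 0 0 0 0 0 25 1; 0 0 0 0 0 15 1; 0 0 0 0 0 0 1; 0 0 0 0 0 0 1'
python3 steer.py '0 0 0 0 0 20 1; 0 0 0 0 0 20 1; 0 0 0 0 0 15 1; 0 0 0 0 0 6 1; 0 0 0 0 0 0 1' 30
python3 -c "from h import *;need(521,243.5,108,1.53)"
```

```text
clock: 9.15
eef_pos: [519.0, 240.5, 171.2]
tcp_rot: [-3.14, 0.001, 1.53]
contact_force: [0.7, -0.5, 0.8]
opening: 1.0
grasp_force: 0.0
clock: 9.57
eef_pos: [519.4, 241.1, 110.3]
tcp_rot: [-3.141, 0.0, 1.53]
contact_force: [-0.4, -1.0, 0.3]
opening: 1.002
grasp_force: 0.0
t 9.57 at [519.4 241.1 110.3] [-3.141  0.     1.53 ] F [-0.4 -1.   0.3] open 1.002 grip 0.0
turn tool-z 0.0
now [2.5 1.5 2.3]
after turn [2.5 1.5 2.3]
```

```bash
python3 steer.py '0 0 0 2.5 1.5 2 0.8; 0 0 0 0 0 0 0.74; 0 0 0 0 0 0 0.70; 0 0 0 0 0 0 0.70; 0 0 0 0 0 0 0.70' 25
python3 steer.py '0 0 0 0 0 0 0.68; 0 0 0 0 0 0 0.66; 0 0 0 0 0 0 0.64; 0 0 0 0 0 0 0.62; 0 0 0 0 0 0 0.6'
python3 -c "from h import *;need(521,243.5,108,1.53)"
```

```text
clock: 9.98
eef_pos: [521.3, 244.0, 108.9]
tcp_rot: [3.141, -0.0, 1.531]
contact_force: [-0.1, 0.0, -0.2]
opening: 0.7
grasp_force: 0.0
clock: 10.4
eef_pos: [521.1, 243.9, 108.6]
tcp_rot: [3.142, -0.0, 1.531]
contact_force: [-1.8, 0.5, 5.4]
opening: 0.651
grasp_force: 14.7
t 10.4 at [521.1 243.9 108.6] [ 3.142 -0.     1.531] F [-1.8  0.5  5.4] open 0.651 grip 14.7
turn tool-z 0.001
now [-0.4 -0.1  0.6]
after turn [-0.4 -0.1  0.6]
```

```bash
python3 steer.py '0 0 0 0 0 0 0.5; 0 0 0 0 0 0 0.5; 0 0 0 0 0 0 0.5; 0 0 0 0 0 -3 0.5; 0 0 0 0 0 -5 0.5' 50
python3 steer.py '0 0 0 0 0 -6 0.5; 0 0 0 0 0 -8 0.5; 0 0 0 0 0 -10 0.5; 0 0 0 0 0 -10 0.5; 0 0 0 0 0 -10 0.5'
python3 steer.py '0 0 0 0 0 -15 0.5; 0 0 0 0 0 -20 0.5; 0 0 0 0 0 -20 0.5; 0 0 0 0 0 -13 0.5; 0 0 0 0 0 0 0.5'
python3 -c "from h import *;need(385,140,108.6-30+2,1.53)"
```

```text
clock: 10.82
eef_pos: [520.1, 243.4, 115.4]
tcp_rot: [-3.139, 0.001, 1.531]
contact_force: [-0.6, 0.1, -6.2]
opening: 0.652
grasp_force: 38.8
clock: 11.23
eef_pos: [521.2, 243.9, 161.6]
tcp_rot: [3.141, -0.0, 1.531]
contact_force: [-0.2, -0.9, -6.0]
opening: 0.649
grasp_force: 38.9
clock: 11.65
eef_pos: [522.7, 244.6, 232.3]
tcp_rot: [3.136, -0.003, 1.531]
contact_force: [1.6, 1.1, -6.1]
opening: 0.647
grasp_force: 39.2
t 11.65 at [522.7 244.6 232.3] [ 3.136e+00 -3.000e-03  1.531e+00] F [ 1.6  1.1 -6.1] open 0.647 grip 39.2
turn tool-z 0.001
now [-110.1 -133.4  151.7]
after turn [-110.2 -133.3  151.7]
```

```bash
python3 steer.py '0 0 0 -10 -12 0 0.5; 0 0 0 -20 -24 0 0.5; 0 0 0 -20 -24 0 0.5; 0 0 0 -20 -24 0 0.5; 0 0 0 -20 -24 0 0.5'
python3 steer.py '0 0 0 -13 -17 0 0.5; 0 0 0 -7 -8 15 0.5; 0 0 0 0 0 30 0.5; 0 0 0 0 0 30 0.5; 0 0 0 0 0 20 0.5'
python3 steer.py '0 0 0 0 0 15 0.5; 0 0 0 0 0 10 0.5; 0 0 0 0 0 8 0.5; 0 0 0 0 0 0 0.5; 0 0 0 0 0 0 0.5'
python3 - <<'E'
from h import *
need(385,140,80.6,1.53)
m=np.zeros((480,800,3),np.uint8)
s=r.grab_frame("side")[:,:,::-1]
m=cv2.resize(s[270:450,250:490],(800,600),interpolation=2)
cv2.imwrite("pics/b2.png",m)
E
```

```text
clock: 12.07
eef_pos: [407.8, 157.3, 227.7]
tcp_rot: [-3.141, 0.0, 1.531]
contact_force: [0.2, -0.6, -4.7]
opening: 0.653
grasp_force: 41.1
clock: 12.48
eef_pos: [382.6, 138.7, 131.6]
tcp_rot: [-3.141, 0.0, 1.531]
contact_force: [0.2, -0.3, -5.3]
opening: 0.65
grasp_force: 41.4
clock: 12.9
eef_pos: [383.6, 139.2, 100.2]
tcp_rot: [-3.141, 0.0, 1.531]
contact_force: [0.1, 0.0, -5.8]
opening: 0.65
grasp_force: 41.5
t 12.9 at [383.6 139.2 100.2] [-3.141  0.     1.531] F [ 0.1  0.  -5.8] open 0.65 grip 41.5
turn tool-z 0.001
now [ 0.8  1.3 19.6]
after turn [ 0.8  1.3 19.6]
```

View pics/b2.png

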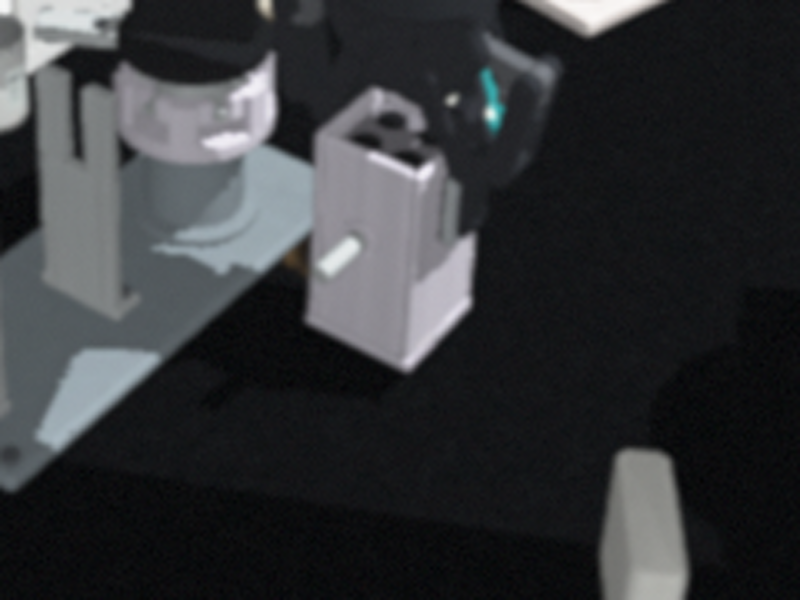

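The bucket is held upright, its bottom corner at (405,368), over bare bench clear of the grey plate. Lowering slowly.

```bash
python3 steer.py '0 0 0 0 0 7 0.5; 0 0 0 0 0 5 0.5; 0 0 0 0 0 4 0.5; 0 0 0 0 0 0 0.5'
python3 steer.py '0 0 0 0 0 2 0.5; 0 0 0 0 0 1 0.5; 0 0 0 0 0 1 0.5; 0 0 0 0 0 0 0.5'
python3 steer.py '0 0 0 0 0 1 0.5; 0 0 0 0 0 0 0.5; 0 0 0 0 0 0 0.5'
```

```text
clock: 13.28
eef_pos: [383.3, 139.1, 83.6]
tcp_rot: [-3.141, 0.0, 1.531]
contact_force: [0.2, -0.1, -5.4]
opening: 0.652
grasp_force: 41.7
clock: 13.62
eef_pos: [383.7, 139.3, 80.2]
tcp_rot: [-3.142, 0.0, 1.531]
contact_force: [0.2, -0.3, -5.2]
opening: 0.653
grasp_force: 41.7
clock: 13.87
eef_pos: [383.8, 139.3, 79.3]
tcp_rot: [3.142, -0.0, 1.531]
contact_force: [0.8, 0.4, -6.9]
opening: 0.651
grasp_force: 41.7
```

```bash
python3 steer.py '0 0 0 0 0 1 0.5; 0 0 0 0 0 0 0.5; 0 0 0 0 0 0 0.5'
python3 steer.py '0 0 0 0 0 1 0.5; 0 0 0 0 0 0 0.5; 0 0 0 0 0 0 0.5'
```

```text
clock: 14.12
eef_pos: [383.8, 139.3, 79.0]
tcp_rot: [3.141, -0.0, 1.531]
contact_force: [-3.7, -0.7, 8.9]
opening: 0.652
grasp_force: 43.3
clock: 14.37
eef_pos: [383.8, 139.4, 78.9]
tcp_rot: [3.141, -0.0, 1.531]
contact_force: [-9.3, -3.3, 30.7]
opening: 0.652
grasp_force: 45.5
```

```bash
python3 steer.py '0 0 0 0 0 -1.5 0.5; 0 0 0 0 0 0 0.66; 0 0 0 0 0 0 0.7; 0 0 0 0 0 0 0.8; 0 0 0 0 0 0 1'
python3 steer.py '0 0 0 0 0 0 1; 0 0 0 0 0 0 1; 0 0 0 0 0 -15 1; 0 0 0 0 0 -35 1; 0 0 0 0 0 -35 1'
python3 steer.py '0 0 0 0 0 -20 1; 0 0 0.12 0 0 0 1; 0 0 0.12 0 0 0 1; 0 0 0.12 0 0 0 1; 0 0 0.12 0 0 0 1' >/dev/null
python3 steer.py '0 0 0.12 0 0 0 1; 0 0 0.12 0 0 0 1; 0 0 0.12 0 0 0 1; 0 0 0.12 0 0 0 1; 0 0 0.12 0 0 0 1' >/dev/null
python3 steer.py '0 0 0.12 0 0 0 1; 0 0 0.12 0 0 0 1; 0 0 0.12 0 0 0 1; 0 0 0.12 0 0 0 1; 0 0 0 0 0 0 1'
python3 - <<'E'
from h import *
need(383.8,139.4,97,-.035)
t=r.grab_frame("top")[:,:,::-1];s=r.grab_frame("side")[:,:,::-1]
m=np.zeros((600,800,3),np.uint8)
m[:,:400]=cv2.resize(t[230:380,200:300],(400,600),interpolation=2)
m[:,400:]=cv2.resize(s[250:400,300:400],(400,600),interpolation=2)
cv2.imwrite("pics/b3.png",m)
E
```

```text
clock: 14.78
eef_pos: [384.0, 139.3, 78.8]
tcp_rot: [3.141, -0.0, 1.531]
contact_force: [0.2, 0.2, 0.7]
opening: 0.919
grasp_force: 0.0
clock: 15.2
eef_pos: [382.5, 138.8, 163.8]
tcp_rot: [-3.138, 0.001, 1.531]
contact_force: [0.9, 0.1, -0.4]
opening: 0.998
grasp_force: 0.0
clock: 16.45
eef_pos: [383.7, 139.3, 183.7]
tcp_rot: [3.142, 0.0, -0.035]
contact_force: [0.1, -0.8, -0.6]
opening: 0.999
grasp_force: 0.0
t 16.45 at [383.7 139.3 183.7] [ 3.142  0.    -0.035] F [ 0.1 -0.8 -0.6] open 0.999 grip 0.0
turn tool-z 0.0
now [ 0.1 -0.2 86.7]
after turn [ 0.1 -0.2 86.7]
```

View pics/b3.png

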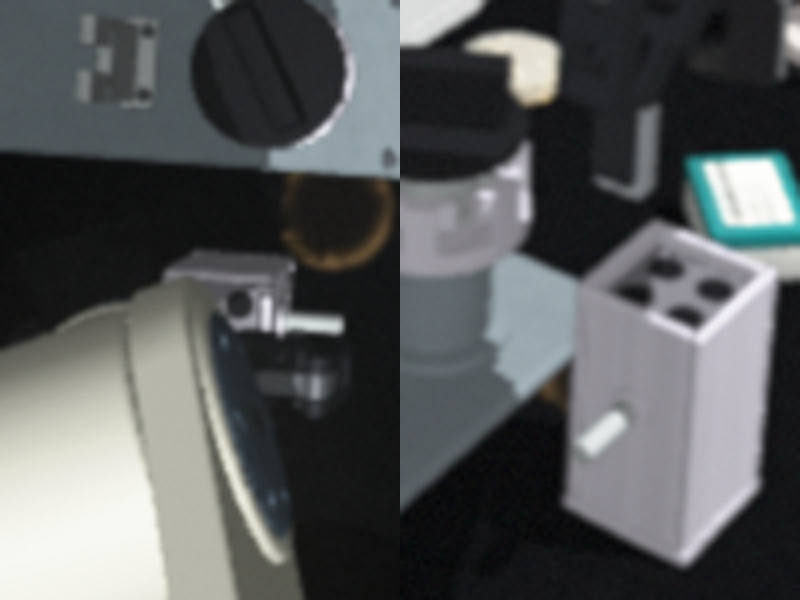

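The bucket stands upright on the bare bench. In the right panel (×4) its rim corners are at (577,288), (660,222), (775,270), (695,342) and its base corners at (565,508), (685,567), (762,487). Fitting its pose to centre the next grasp.

```bash
python3 - <<'E'
from h import *
# x -> 300+(u-400)/4
P=[[28,28,110],[28,-28,110],[-28,-28,110],[-28,28,110],[28,28,0],[-28,28,0],[-28,-28,0]]
u=mos([(577,288),(660,222),(775,270),(695,342),(565,508),(685,567),(762,487)],200,250,4)
fit([("side",P,u)],[384,139,-.04])
P=[[28,-28,110],[28,28,110]];u=mos([(293,265),(172,275)],200,230,4);print(proj("top",world([384,139.4,-.035],P)),u)
E
```

```text
pose [ 3.83760e+02  1.41973e+02 -5.10000e-02] res [-0.5 -0.6 -0.8 -1.   1.3  0.2  1.6  0.3  0.3 -0.4 -0.2  0.3 -0.8  0.8]
[[268.46435921 298.77324422]
 [240.95598714 297.20597596]] [[272.875 295.875]
 [242.625 298.375]]
```

```bash
python3 steer.py '0 0 0 0 -1.3 20 1; 0 0 0 0 0 25 1; 0 0 0 0 0 20 1; 0 0 0 0 0 12 1; 0 0 0 0 0 5 1' 20
python3 steer.py '0 0 0 0 0 0 0.8; 0 0 0 0 0 0 0.74; 0 0 0 0 0 0 0.70; 0 0 0 0 0 0 0.69; 0 0 0 0 0 0 0.68'
python3 steer.py '0 0 0 0 0 0 0.67; 0 0 0 0 0 0 0.665; 0 0 0 0 0 0 0.66'
```

```text
clock: 16.97
eef_pos: [382.7, 140.2, 100.2]
tcp_rot: [3.141, 0.003, -0.025]
contact_force: [0.4, -0.5, -0.8]
opening: 1.001
grasp_force: 0.0
clock: 17.38
eef_pos: [384.4, 140.8, 102.5]
tcp_rot: [-3.141, -0.002, -0.029]
contact_force: [-0.4, 0.5, 0.4]
opening: 0.679
grasp_force: 0.3
clock: 17.63
eef_pos: [384.3, 140.9, 102.2]
tcp_rot: [-3.141, -0.001, -0.029]
contact_force: [0.4, 2.3, 2.2]
opening: 0.662
grasp_force: 1.4
```

```bash
python3 steer.py '0 0 0 0 0 0 0.62; 0 0 0 0 0 0 0.5; 0 0 0 0 0 0 0.5; 0 0 0 0 0 0 0.5; 0 0 0 0 0 0 0.5' 50
python3 steer.py '0 0 0 0 0 -4 0.5; 0 0 0 0 0 -8 0.5; 0 0 0 0 0 -15 0.5; 0 0 0 0 0 -25 0.5; 0 0 0 0 0 -30 0.5'
python3 steer.py '0 0 0 0 0 -30 0.5; 0 0 0 0 0 -20 0.5; 0 0 0 0 0 -10 0.5; 0 0 0.08 0 0 0 0.5; 0 0 0.1 0 0 0 0.5'
python3 steer.py '0 0 0.085 0 0 0 0.5; 0 0 0 0 0 0 0.5'
python3 -c "from h import *;need(459.5,-234.8,240,-.294)"
```

```text
clock: 18.05
eef_pos: [384.4, 141.0, 102.4]
tcp_rot: [-3.141, -0.001, -0.029]
contact_force: [-1.3, 3.2, 9.9]
opening: 0.646
grasp_force: 51.3
clock: 18.47
eef_pos: [381.8, 139.7, 183.5]
tcp_rot: [3.14, 0.004, -0.029]
contact_force: [1.1, -0.1, -6.2]
opening: 0.646
grasp_force: 55.0
clock: 18.88
eef_pos: [383.4, 140.3, 244.0]
tcp_rot: [3.141, -0.0, -0.212]
contact_force: [0.1, 0.4, -5.4]
opening: 0.647
grasp_force: 54.9
clock: 19.05
eef_pos: [382.8, 140.1, 243.0]
tcp_rot: [3.14, 0.002, -0.298]
contact_force: [-0.7, 0.3, -6.1]
opening: 0.655
grasp_force: 55.0
t 19.05 at [382.8 140.1 243. ] [ 3.14e+00  2.00e-03 -2.98e-01] F [-0.7  0.3 -6.1] open 0.655 grip 55.0
turn tool-z -0.004
now [183.4 335.9   3. ]
after turn [182.  336.6   3. ]
```

```bash
python3 steer.py '0 0 0 10 19 0 0.5; 0 0 0 18 33 0 0.5; 0 0 0 18 33 0 0.5; 0 0 0 18 33 0 0.5; 0 0 0 18 33 0 0.5' >/dev/null
python3 steer.py '0 0 0 18 33 0 0.5; 0 0 0 18 33 0 0.5; 0 0 0 18 33 0 0.5; 0 0 0 18 33 0 0.5; 0 0 0 18 33 0 0.5'
python3 steer.py '0 0 0 10 20 0 0.5; 0 0 0 0 0 15 0.5; 0 0 0 0 0 0 0.5; 0 0 0 0 0 0 0.5; 0 0 0 0 0 0 0.5'
python3 - <<'E'
from h import *
need(459.5,-234.8,114,-.294)
t=r.grab_frame("top")[:,:,::-1];s=r.grab_frame("side")[:,:,::-1]
m=np.zeros((600,800,3),np.uint8)
m[:,:400]=cv2.resize(t[190:340,380:480],(400,600),interpolation=2)
m[:,400:]=cv2.resize(s[150:300,380:480],(400,600),interpolation=2)
cv2.imwrite("pics/s1.png",m)
E
```

```text
clock: 19.88
eef_pos: [456.0, -213.5, 242.9]
tcp_rot: [-3.141, 0.002, -0.291]
contact_force: [0.6, 0.4, -6.4]
opening: 0.647
grasp_force: 56.1
clock: 20.3
eef_pos: [460.0, -233.0, 228.5]
tcp_rot: [-3.141, 0.002, -0.292]
contact_force: [-0.5, 0.4, -5.4]
opening: 0.647
grasp_force: 56.4
t 20.3 at [ 460.  -233.   228.5] [-3.141e+00  2.000e-03 -2.920e-01] F [-0.5  0.4 -5.4] open 0.647 grip 56.4
turn tool-z 0.002
now [1.000e-01 1.900e+00 1.145e+02]
after turn [1.000e-01 1.900e+00 1.145e+02]
```

View pics/s1.png

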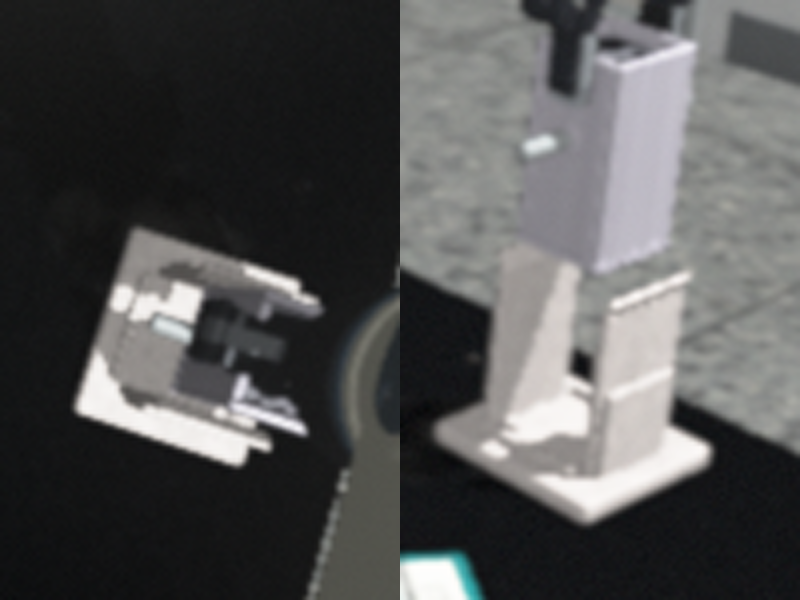

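The bucket hangs upright above the stall. In the side panel its bottom corners are at (598,271) and (668,243), the rim corners at (605,65) and (693,45), and the stall plate corners at (434,427), (587,522), (712,452). In the top panel the plate corners are at (137,226), (78,410), (243,465). Refitting relatively.

```bash
python3 - <<'E'
from h import *
z=126
B=[("side",[[-28,28,z],[-28,-28,z],[-28,28,z+110],[-28,-28,z+110]],mos([(598,271),(668,243),(605,65),(693,45)],280,150,4))]
fit(B,[460,-233,-.29])
S=("side",[[55,50,12],[-55,50,12],[-55,-50,12]],mos([(436,427),(587,520),(712,452)],280,150,4))
T=("top",[[55,50,12],[-55,50,12],[-55,-50,12]],mos([(137,226),(78,410),(243,465)],380,190,4))
fit([S],[460,-233,-.29]);fit([T],[460,-233,-.29])
for q in([459.5,-234.8,-.294],[461,-237,-.294]): print(proj("side",world(q,[[32,30,115],[32,-30,115],[-32,30,115],[-32,-30,115]]))*4+[400-1120,-600])
E
```

```text
pose [ 4.64849e+02 -2.37331e+02 -3.67000e-01] res [-2.6  0.1 -0.4  0.5  1.8 -0.2  0.4 -0.7]
pose [ 4.56175e+02 -2.27282e+02 -2.99000e-01] res [-0.5  0.4  0.  -1.3  0.5  0.4]
pose [ 4.60482e+02 -2.36150e+02 -3.01000e-01] res [-0.1 -0.4 -0.4 -0.   0.5  0.4]
[[ 906.63651862  254.65653384]
 [ 984.10692641  225.01105345]
 [1000.62218833  298.58527499]
 [1078.37223996  266.52101991]]
[[ 905.92947301  252.44336518]
 [ 983.26621079  222.91808827]
 [ 999.68806973  296.19107403]
 [1077.30526923  264.26186596]]
```

```bash
python3 steer.py '0 0 0 0.3 2 5 0.5; 0 0 0 0 0 5 0.5; 0 0 0 0 0 5 0.5; 0 0 0 0 0 5 0.5; 0 0 0 0 0 5 0.5'
python3 steer.py '0 0 0 0 0 5 0.5; 0 0 0 0 0 5 0.5; 0 0 0 0 0 5 0.5; 0 0 0 0 0 0 0.5'
python3 steer.py '0 0 0 0 0 6 0.5; 0 0 0 0 0 6 0.5; 0 0 0 0 0 6 0.5; 0 0 0 0 0 6 0.5; 0 0 0 0 0 0 0.5'
```

```text
clock: 20.82
eef_pos: [460.1, -235.6, 203.1]
tcp_rot: [-3.142, 0.0, -0.294]
contact_force: [-0.4, -0.1, -5.8]
opening: 0.644
grasp_force: 56.6
clock: 21.15
eef_pos: [459.7, -235.5, 187.6]
tcp_rot: [-3.141, 0.002, -0.294]
contact_force: [-1.0, 0.8, -5.8]
opening: 0.645
grasp_force: 56.4
clock: 21.57
eef_pos: [459.5, -235.4, 163.3]
tcp_rot: [-3.141, 0.002, -0.294]
contact_force: [-0.0, 0.3, -6.1]
opening: 0.644
grasp_force: 56.4
```

Running free between the walls. Continuing down.

```bash
python3 steer.py '0 0 0 0 0 6 0.5; 0 0 0 0 0 6 0.5; 0 0 0 0 0 6 0.5; 0 0 0 0 0 6 0.5; 0 0 0 0 0 0 0.5'
python3 steer.py '0 0 0 0 0 5 0.5; 0 0 0 0 0 5 0.5; 0 0 0 0 0 4 0.5; 0 0 0 0 0 3 0.5; 0 0 0 0 0 0 0.5'
python3 steer.py '0 0 0 0 0 2 0.5; 0 0 0 0 0 1 0.5; 0 0 0 0 0 1 0.5; 0 0 0 0 0 0 0.5'
```

```text
clock: 21.98
eef_pos: [459.5, -235.4, 139.4]
tcp_rot: [-3.141, 0.002, -0.294]
contact_force: [-0.5, -0.2, -4.8]
opening: 0.646
grasp_force: 56.4
clock: 22.4
eef_pos: [459.9, -235.6, 123.1]
tcp_rot: [-3.141, 0.001, -0.294]
contact_force: [-0.4, 1.0, -6.0]
opening: 0.641
grasp_force: 56.5
clock: 22.73
eef_pos: [460.2, -235.8, 119.7]
tcp_rot: [3.142, 0.0, -0.294]
contact_force: [0.2, -0.4, -6.2]
opening: 0.647
grasp_force: 56.5
```

```bash
python3 steer.py '0 0 0 0 0 2 0.5; 0 0 0 0 0 1 0.5; 0 0 0 0 0 0 0.5; 0 0 0 0 0 0 0.5'
python3 steer.py '0 0 0 0 0 1 0.5; 0 0 0 0 0 0 0.5; 0 0 0 0 0 0 0.5'
python3 steer.py '0 0 0 0 0 1 0.5; 0 0 0 0 0 0 0.5; 0 0 0 0 0 0 0.5'
```

```text
clock: 23.07
eef_pos: [460.2, -235.7, 116.7]
tcp_rot: [-3.142, 0.0, -0.294]
contact_force: [0.4, 0.1, -5.6]
opening: 0.643
grasp_force: 56.5
clock: 23.32
eef_pos: [460.2, -235.7, 115.8]
tcp_rot: [-3.142, 0.0, -0.294]
contact_force: [0.9, 0.0, -6.2]
opening: 0.649
grasp_force: 56.5
clock: 23.57
eef_pos: [460.2, -235.7, 114.7]
tcp_rot: [-3.142, 0.0, -0.294]
contact_force: [-0.4, -0.2, -5.3]
opening: 0.643
grasp_force: 56.5
```

```bash
python3 steer.py '0 0 0 0 0 0.7 0.5; 0 0 0 0 0 0 0.5; 0 0 0 0 0 0 0.5'
python3 steer.py '0 0 0 0 0 0.5 0.5; 0 0 0 0 0 0 0.5; 0 0 0 0 0 0 0.5'
```

```text
clock: 23.82
eef_pos: [460.4, -235.8, 114.5]
tcp_rot: [-3.142, -0.0, -0.294]
contact_force: [-1.7, 1.8, 2.5]
opening: 0.642
grasp_force: 57.3
clock: 24.07
eef_pos: [460.5, -235.8, 114.5]
tcp_rot: [-3.142, -0.001, -0.294]
contact_force: [-3.2, 2.0, 10.1]
opening: 0.643
grasp_force: 58.4
```

```bash
python3 steer.py '0 0 0 0 0 -0.6 0.6; 0 0 0 0 0 0 0.68; 0 0 0 0 0 0 0.8; 0 0 0 0 0 0 1; 0 0 0 0 0 0 1'
python3 steer.py '0 0 0 0 0 0 1; 0 0 0 0 0 -8 1; 0 0 0 0 0 -25 1; 0 0 0 0 0 -35 1; 0 0 0 0 0 -35 1'
python3 steer.py '0 0 0 -35 0 0 1; 0 0 0 -35 0 0 1; 0 0 0 -30 0 0 1; 0 0 0 0 0 0 1; 0 0 0 0 0 0 1'
python3 - <<'E'
from h import *
t=r.grab_frame("top")[:,:,::-1];s=r.grab_frame("side")[:,:,::-1]
m=np.zeros((600,800,3),np.uint8)
m[:,:400]=cv2.resize(t[150:300,230:330],(400,600),interpolation=2)
m[:300,:200]=cv2.resize(t[240:315,395:445],(200,300),interpolation=2)
m[:,400:]=cv2.resize(s[150:300,380:480],(400,600),interpolation=2)
cv2.imwrite("pics/s2.png",m)
E
```

```text
clock: 24.48
eef_pos: [460.5, -235.9, 114.2]
tcp_rot: [3.141, -0.001, -0.294]
contact_force: [-0.1, -0.5, 0.5]
opening: 1.0
grasp_force: 0.0
clock: 24.9
eef_pos: [459.6, -235.4, 218.3]
tcp_rot: [-3.141, 0.002, -0.294]
contact_force: [0.7, -1.2, 0.4]
opening: 1.002
grasp_force: 0.0
clock: 25.32
eef_pos: [363.7, -206.5, 217.9]
tcp_rot: [3.141, -0.001, -0.295]
contact_force: [0.1, -0.1, 0.2]
opening: 0.999
grasp_force: 0.0
```

View pics/s2.png

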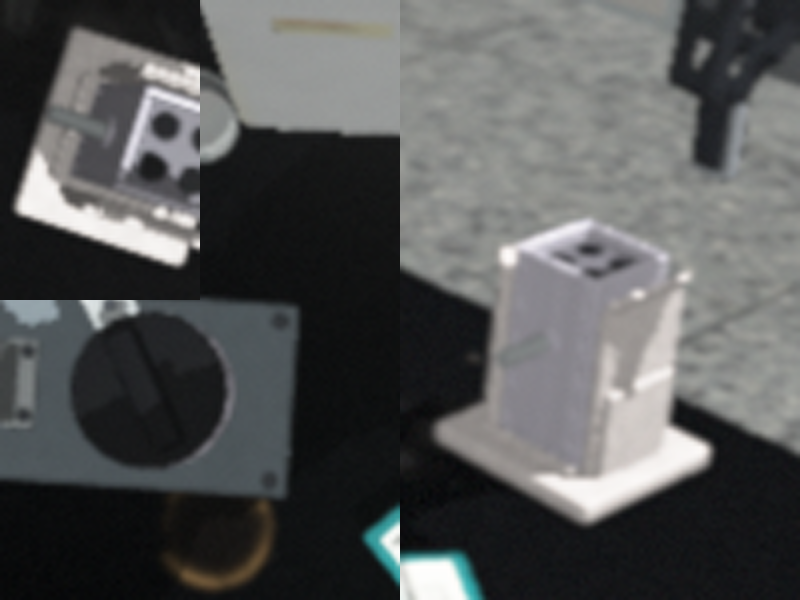

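The bucket stands upright and fully down in the stall: its rim at (585,255) is just above the lips and the pin at (525,348) sticks out of the open end. The knob is still at its open stop, and the gripper is clear.

```bash
python3 -c "from rig import r;print(r.sign_off())"
```

```text
the job is handed in; nothing more can be done
None
```

I handed the job in at about 25 s of the 72 s limit: the knob is latched open, and the bucket stands upright and fully down in the stall with the gripper clear. The sign-off returned no verdict, so this rests on the last pictures and force readings; I did not measure the box, beaker or dish again at the end.

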